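Wedge the grain mill's belt tensioner up to its mark

TASK

Take the orange wedge by its fin, stand it in the channel of the grain mill's base with the thin end towards the mill, its straight side along the steel fence, and drive it in gently so that it pushes the sprung tensioner arm back until the red pointer stands at the green tab on the scale. Stop there without running the pointer clearly past the tab, and leave the wedge holding the arm by itself, flat on the base. Move the arm only with the wedge, never force the wedge, and leave the tab and the jars and tin where they are.

Things in the scene. Friction and masses are not known exactly. Their poses are not given: they have to be found in the camera images.
- mill: Grain mill on a drive base, fixed to the worktop. Origin on the worktop; x along the wedge channel towards the mill, y left across it, z up. Grey plate, top (channel floor) at z = 8 mm, from x = -150 to 185, y = -55 to 50. White housing from x = 120, 100 mm high, hopper on it to 166. All else is lower than 35 mm. White scale plate, top z = 19, at x = 7 to 103, y = 138 to 218.
- fence_face (a point): Nominal face of the steel fence on the plate, at mill x = 0, y = 0, z = 17 mm, axes as the mill's. The fence is 18 mm high, runs from x = -135 to 110 and faces +y. It is set by hand: the true face may be up to 8 mm to either side in y, which is not measured.
- roller_axis (a point): Middle of the tensioner arm's free-turning black roller (radius 8 mm, z = 10 to 30), at the arm's end 60 mm from its upright pivot, which is at mill x = 53, y = 56. At rest the roller is at mill x = 0, y = 27. The wedge goes between fence and roller, straight side on the fence, from -x; the channel is open above and, before the roller, to +y.
- wedge: Loose orange wedge, about 0.15 kg, 110 long, 24 high. Origin on its underside; x points to the thin end. Flat thick end at x = -55, thin end x = 55. Straight side y = -20; sloping side from y = 26 (thick end) to -12 (thin end). Fin to grasp: 12 wide (y), 34 long (x), centre x = -20, y = 0, from z = 24 to 64. Starts upright on the worktop. Friction keeps it wedged when let go.
- tensioner (a joint): Arm angle in rad: 0 at rest, grows as the roller is pushed off the fence and the pointer moves along the scale to +x of the mill; ends at 0.48. Sprung back with about 3 N at the roller at 0, 7 N at 0.3. 10 mm of wedge travel turns it about 0.06 rad; first touch with the wedge's origin near mill x = -23, give or take 23 mm by the fence. Ticks 0.08 rad apart.
- pointer_tip (a point): End of the thin red pointer of the tensioner arm, 140 mm from the pivot, 24 mm above the worktop; moves over the white scale plate to the left of the channel.
- tab (a joint): Angle in rad of the green tab on the scale, on the same scale as tensioner: the pointer stands at the tab's middle when the two are equal. The tab is 9 mm wide (0.065 rad), held by light friction; do not touch it.
- tab_mark (a point): Middle of the inner edge of the green tab (9 mm wide, 19 mm long, just outside the pointer's end), where the pointer tip must come; x along the direction in which the pointer advances.
- jar_blue: Glass spice jar with blue lid, 60 mm across, 110 mm high, origin at its foot. Bystander.
- jar_red: Glass spice jar with red lid, 52 mm across, 108 mm high, origin at its foot. Bystander.
- tin_red: Red spice tin, 32 x 49 x 111 mm, origin at its foot. Bystander.
Things that resemble listed ones, but are neither listed nor needed, are in the scene too. Of the things shaped like the wedge, the orange one is meant.

How it is judged:
On the way, in this order (a step that is already met when the one before it is completed fails the run):
1. the wedge stands upright on the base in the mouth of the channel, straight side along the fence, thin end towards the mill (x of wedge in the frame of mill between -0.13 and 0 m and y of wedge in the frame of mill between 0.006 and 0.044 m and z of wedge in the frame of mill between 0.004 and 0.014 m and x of mill in the frame of wedge above 0 m and angle between the x axis of wedge and the x axis of mill, either way round below 0.25 rad and angle between wedge's own z axis and vertical below 0.12 rad), for 0.2 s.
2. the wedge pushes the arm off its stop (value of joint tensioner above 0.06 rad and contact force between wedge and mill above 0.5 N), for 0.1 s.
At the end, for the whole second after the job is handed in: The pointer tip stands within 4 mm of the tab's middle (within the width of the green tab), held there by the wedge alone, which lies flat on the base plate (origin 5 to 12 mm above the worktop, tilted under 0.08 rad) along the channel (within 0.12 rad) and at rest, let go (horizontal distance between pointer_tip and tab_mark below 0.004 m and z of wedge in the frame of mill between 0.005 and 0.012 m and angle between the x axis of wedge and the x axis of mill, either way round below 0.12 rad and angle between wedge's own z axis and vertical below 0.08 rad and linear speed of wedge below 0.01 m/s and velocity of joint tensioner between -0.03 and 0.03 rad/s); the robot touches nothing.
It fails at once if the pointer is driven more than 10 mm past the middle of the green tab (x of pointer_tip in the frame of tab_mark above 0.01 m).
It fails at once if the wedge is forced: more than 80 N between it and the mill (base, fence or arm) (contact force between wedge and mill above 80 N).
It fails at once if the green tab is shifted by more than 3 mm (distance of tab_mark from where it was at the start of the episode above 0.003 m).
It fails at once if the robot pushes the tensioner arm itself with more than 5 N (contact force between any of the fingers, the arm and tensioner above 5 N).
It fails at once if a jar or the tin is moved by more than 30 mm (distance of any of jar_blue, jar_red, tin_red from where it was at the start of the episode above 0.03 m).
It also fails if it takes over 64 s, if anything falls off the work surface, if the arm or the gripper's body presses on something with over 40 N, if the wrist force passes 120 N, or if a joint passes its speed limit or range.

ROBOT

A 7-joint arm with a two-finger parallel gripper is mounted at the origin on a cart in front of the work surface, level with it; the furniture and walls round the work are solid. World frame = base frame: x ahead of the robot, y to its left, z up, the work surface at z = 0. Lengths are in m, angles in rad, forces in N, time in s.
With the tool pointing down it reaches from about 0.4 to 0.9 m from the base axis. Payload 5.5 kg.
Tool frame: the origin (TCP) lies at the very end of the fingers, on their centre line; the grasp point (between the pads) lies 19 mm behind it (env.hold_point_z is the distance from the TCP to the grasp point, in m); z points along the fingers, y is the line along which they close (so a half turn about z gives the same grasp; the last joint's range is limited). The gripper opens to 85 mm and grips with 20 to 120 N. Pads are 22 mm wide; open, the fingers measure 114 mm over their backs; the gripper's body (76 mm by 85 mm) begins 54 mm behind the grasp point. The pads swing forward as they close: fully open they stand 13 mm farther back than shut.
Start: joints at [1.547, 0.501, -0.427, 1.55, 0.221, 1.138, -0.21], TCP at [0.184, -0.623, 0.192] pointing down, gripper open.
Joint ranges: [-2.88, 2.88], [-0.31, 2.03], [-1.54, 1.56], [0.2, 2.42], [-1.41, 4.55], [0.19, 2.02], [-2.57, 2.57]. Speed limits (rad/s): [2.57, 2.57, 3.14, 3.14, 3.14, 3.14, 3.14].

INTERFACE

Orientations are given as a rotation vector (axis times angle).
In Python, from station import get_obs, eyes, job, env gives the robot as it stands. The module is installed in compiled form; this text tells all that it offers.
- The arm moves only by the tool drive_tool, never from a script. Its argument "moves" is a list of rows, each an object of numbers: "x", "y", "z": the shift along the tool's x, y, z in units of 25 mm (1.0 is 25 mm); "rx", "ry", "rz": the turn, a rotation vector about the tool's x, y, z in units of 6 degrees (1.0 is 6 degrees); "fingers": the opening, from -1 (shut) to 1 (fully open). In form: [{"x": .., "y": .., "z": .., "rx": .., "ry": .., "rz": .., "fingers": ..}, ...]. A call has 1 to 8 rows; each row is the pose to reach, as a shift and turn from the pose commanded when the call began, along the tool's axes at that moment; what a row does not reach only later rows make up. A row lasts 1/12 s, in which the tool goes at most 41.7 mm and 7.16 degrees, less where a joint would pass 70% of its speed; a pose out of reach is approached as far as the arm can. A call with a gripper value outside its range is refused whole. The fingers move at their own pace and stop on an object; the grip force is fixed at half the most. Time passes only in rows, so rows that repeat a pose let the fingers close. It gives the time, the measured TCP pose, the force, the opening and the grip force at its end, in the units of the state.
- get_obs(): the state, without advancing time (a new reading comes with each control period).
- eyes.snapshot(name): name is "side" or "top"; returns a dict with "pixels" (400x640x3 uint8, blue, green, red), "vfov" (degrees; the focal length in pixels is half the picture's height over the tangent of half this angle, whatever the lens; pixels are square), "cx", "cy" (the principal point, pixels), "k1" (the pictures are not rectified: a ray, as slopes to the right and down, at radius r is drawn at 1 + k1 r^2 times it, then the intrinsics apply), "R" (3x3) and "t" (3): a world point X has camera coordinates R X + t. Camera axes: x right, y down, z forward; pixel columns grow to the right and rows downward; lengths in m; the calibration is good to about 2 mm. A picture is of the moment at which its call begins. There is no depth.
- job.sign_off(): hands the job in; it is judged then, once.
The state is a dict: "time_s": time; "joint_pos": joint angles; "dq": joint speeds; "joint_torque": joint torques, N m; "position": TCP position; "eef_rot": TCP orientation; "force": force on the tool from outside, world axes, zero at the start; "torque": the same for the moment, N m; "finger_gap": opening from 0.0 (shut) to 1.0 (fully open); "grip_force": force on a finger pad.
Only numpy, scipy, OpenCV 4.12 (cv2) and the standard library are available. Lean on these libraries where they do the work, as an engineer would, in place of code of your own. Each camera call takes 0.05 s, during which the arm holds its last target. There are 200 camera calls.

## Working session

There is one attempt and no reset: what is moved stays moved. The work goes in short steps, Python scripts to look and compute and a tool call to move; the robot and the scene stay as the last step left them, time stands still between calls to the robot, and variables do not carry over. Pictures are saved under pics/ and viewed, at most 10 in all, crops included, and the job is handed in when it is done.

Besides the shell and the picture viewer there is one more tool, called after ">>>" by a JSON object that holds its "method" and its "body". drive_tool: Moves the arm, as the interface text tells. Its arguments: {"type":"object","properties":{"moves":{"type":"array"}},"required":["moves"]}

```bash
mkdir -p pics; cat > h.py <<'E'
import numpy as np, cv2
from station import get_obs, eyes, job, env
from scipy.spatial.transform import Rotation as Ro
def snap(n,f=None):
    s=eyes.snapshot(n); s['pixels']=np.array(s['pixels'])
    if f: cv2.imwrite('pics/'+f,s['pixels'])
    return s
def K(s):
    f=200/np.tan(np.radians(s['vfov'])/2); return f
def proj(s,X):
    c=np.atleast_2d(X)@np.array(s['R']).T+np.array(s['t']); p=c[:,:2]/c[:,2:]
    p=p*(1+s['k1']*(p**2).sum(1,keepdims=True)); return p*K(s)+[s['cx'],s['cy']]
def ray(s,uv):
    d=(np.atleast_2d(uv).astype(float)-[s['cx'],s['cy']])/K(s); p=d.copy()
    for _ in range(30): p=d/(1+s['k1']*(p**2).sum(1,keepdims=True))
    R=np.array(s['R']); return -R.T@np.array(s['t']), np.c_[p,np.ones(len(p))]@R
def onz(s,uv,z):
    c,d=ray(s,uv); return c+d*((z-c[2])/d[:,2])[:,None]
E
python3 - <<'E'
from h import *
for n in('top','side'):
    s=snap(n,n+'0.png'); R=np.array(s['R']);print(n,-R.T@np.array(s['t']),R[2],s['k1'],K(s),s['cx'],s['cy'])
o=get_obs();print(o['time_s'],o['position'],o['eef_rot'],o['finger_gap'],o['force'],env.hold_point_z)
E
```

```text
top [0.35200811 0.19630286 0.88702165] [ 0.21878956  0.00216394 -0.97576967] -0.056013017654166344 385.0595745861592 323.6524347879445 193.57138954115558
side [ 0.29067708 -0.62488359  0.45519202] [ 0.27980034  0.86160677 -0.42349209] -0.02016902518353411 394.2474446351475 319.2482676529974 198.85905996974537
0.1 [ 0.18358912 -0.62280741  0.19075901] [-3.10760839e+00 -4.48658634e-01  3.19925963e-04] 0.9976598270278632 [-0.6424075   0.4009667  -0.43927391] 0.0187
```

View pics/top0.png

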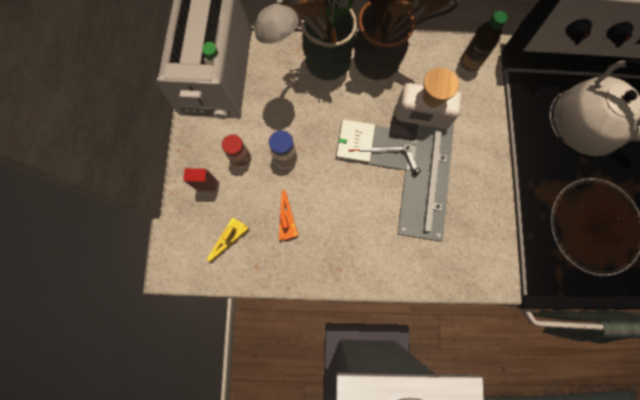

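View pics/side0.png

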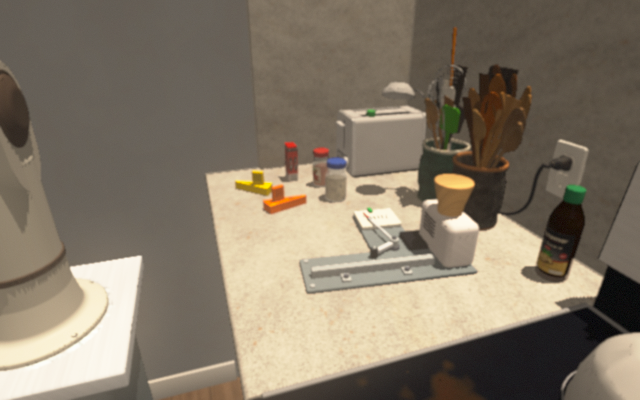

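The top view shows the orange wedge at (287,217), thin end up (+x). The yellow wedge at (228,240) is the look-alike, and the red tin (197,177) and red lid (233,145) are only close in colour. I choose the orange one. The mill plate is around (428,180), with the roller near (413,168), the pointer tip (353,150) and the tab (343,141).

```bash
python3 - <<'E'
from h import *
im=cv2.imread('pics/top0.png')
a=cv2.resize(im[70:245,330:465],None,fx=3.4,fy=3.4,interpolation=cv2.INTER_CUBIC)
b=cv2.resize(im[185:245,270:305],None,fx=6,fy=6,interpolation=cv2.INTER_CUBIC)
c=np.zeros((600,700,3),np.uint8);c[:a.shape[0],:a.shape[1]]=a;c[:b.shape[0],470:470+b.shape[1]]=b
cv2.imwrite('pics/crop0.png',c)
s=snap('top');s2=snap('side')
for n,q in(('top',s),('side',s2)):
    hsv=cv2.cvtColor(q['pixels'],cv2.COLOR_BGR2HSV)
    m=cv2.inRange(hsv,(4,170,120),(15,255,255))
    cs=[k for k in cv2.findContours(m,0,1)[0] if cv2.contourArea(k)>60]
    for k in cs:
        print(n,'orange',cv2.contourArea(k),cv2.boundingRect(k),cv2.minAreaRect(k)); 
        ap=cv2.approxPolyDP(k,2,True)[:,0]; print(ap.tolist())
    for nm,lo,hi in(('green',(45,110,60),(80,255,255)),):
        m=cv2.inRange(hsv,lo,hi)
        for k in cv2.findContours(m,0,1)[0]:
            if cv2.contourArea(k)>4: print(n,nm,cv2.boundingRect(k),cv2.moments(k)['m00'],cv2.minAreaRect(k)[0])
E
```

```text
top orange 445.5 (279, 191, 18, 49) ((287.5, 215.0), (48.0, 17.0), 90.0)
[[283, 191], [279, 238], [287, 239], [296, 236], [296, 231], [291, 226], [293, 221]]
top green (340, 140, 6, 2) 5.0 (342.5, 140.5)
top green (203, 41, 13, 15) 132.0 (209.0, 48.0)
top green (494, 11, 13, 12) 103.5 (500.0, 16.5)
side orange 489.0 (264, 185, 41, 28) ((282.6999816894531, 196.10000610351562), (24.033313751220703, 41.109615325927734), 71.56504821777344)
[[265, 208], [272, 212], [303, 202], [304, 195], [285, 198], [282, 196], [282, 186], [272, 187], [273, 198], [264, 200]]
side green (567, 185, 19, 18) 232.0 (576.0, 193.5)
side green (368, 110, 6, 5) 19.5 (370.5, 112.0)
side green (444, 105, 17, 37) 322.0 (452.6380920410156, 122.62431335449219)
```

View pics/crop0.png

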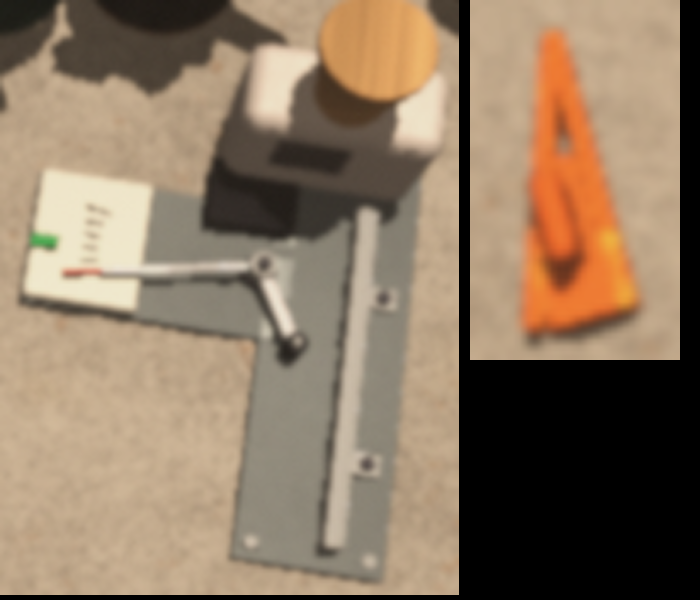

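The close crop confirms the choice. The orange wedge's straight side is on its right and its thin end points up and slightly left, so only a small turn is needed. Crop positions that matter: plate corners (231,557) and (382,580), scale corners (45,168), (155,185), (135,312) and (22,298), and fence left edge (325,545) to (360,208).

```bash
cat > fit.py <<'E'
from h import *
def rigid(A,B):
    a,b=A.mean(0),B.mean(0);H=(A-a).T@(B-b);U,S,V=np.linalg.svd(H)
    R=V.T@np.diag([1,np.linalg.det(V.T@U.T)])@U.T
    return R,b-R@a
E
python3 - <<'E'
from fit import *
s=snap('top');s2=snap('side')
c=lambda p:np.array(p)/3.4+[330-.35,70-.35]
P=[(231,557),(382,580),(45,168),(155,185),(135,312),(22,298)]
M=np.array([(-150,50,8),(-150,-55,8),(103,218,19),(103,138,19),(7,138,19),(7,218,19)])/1000
W=np.array([onz(s,c(p),m[2])[0] for p,m in zip(P,M)])
R,t=rigid(M[:,:2],W[:,:2]);yaw=np.arctan2(R[1,0],R[0,0])
print('mill',t,yaw,'resid mm',((M[:,:2]@R.T+t-W[:,:2])*1000).round(1).tolist())
im=lambda p,z:((onz(s,c(p),z)[0,:2]-t)@R*1000).round(1)
print('fence edge z26',im((325,545),.026),im((360,208),.026),'right',im((345,548),.026),im((380,210),.026),'tip',im((63,272),.024),'tab inner',im((58,242),.021),'tabc',im((44,241),.021),'pivot',im((262,263),.03),'roller',im((293,340),.03))
d=lambda p:np.array(p)/6+[270-.42,185-.42]
Q=[(637,293),(527,320),(571,42),(543,33)];Mw=np.array([(-55,-20),(-55,26),(55,-20),(55,-12)])/1000
Q=[(x-470,y) for x,y in Q]
Ww=np.array([onz(s,d(q),.024)[0,:2] for q in Q])
Rw,tw=rigid(Mw,Ww);print('wedge',tw,np.arctan2(Rw[1,0],Rw[0,0]),((Mw@Rw.T+tw-Ww)*1000).round(1).tolist())
fin=np.r_[Rw@[-.02,0]+tw,.064];print('fin',fin,'top px pred',proj(s,fin),'side',proj(s2,fin))
pr=[np.r_[Rw@np.array([x,y])+tw,z] for x,y,z in[(-.037,0,.064),(-.003,0,.064),(-.055,-.02,.024),(-.055,.026,.024),(.055,-.016,.024)]]
print(proj(s,pr).round(1).tolist(),proj(s2,pr).round(1).tolist())
E
```

```text
mill [ 0.60167312 -0.04369032] -0.1346313644302636 resid mm [[-0.6, -0.0], [-1.8, -1.8], [0.2, 1.6], [-0.1, 0.7], [-0.4, -0.6], [2.6, 0.1]]
fence edge z26 [-134.1   -7.7] [107.3  -7.5] right [-134.   -21.1] [108.3 -21.7] tip [ 26.2 192.3] tab inner [ 48.5 199. ] tabc [ 47.7 208.8] pivot [53.4 57.3] roller [ 1.7 29.9]
wedge [0.49590793 0.28832887] 0.3066958336629941 [[-2.6, -1.9], [-5.1, 1.3], [6.7, 1.9], [1.1, -1.4]]
fin [0.47684121 0.28229066 0.064     ] top px pred [[283.89595847 219.42769091]] side [[278.4983233  185.13125948]]
[[285.9, 227.0], [281.9, 212.0], [298.2, 234.6], [278.4, 240.2], [284.1, 189.2]] [[272.6, 186.7], [284.3, 183.6], [271.2, 205.7], [262.4, 199.4], [306.8, 194.4]]
```

```bash
python3 - <<'E'
from fit import *
s=snap('top');s2=snap('side')
hs=cv2.cvtColor(s2['pixels'],cv2.COLOR_BGR2HSV);m=cv2.inRange(hs,(3,150,90),(16,255,255))
# lowest orange pixel per column, side view -> bottom straight edge z=0
pts=[(u,np.where(m[150:230,u])[0].max()+150+.5) for u in range(274,303)]
A=onz(s2,pts,0)[:,:2];v=cv2.fitLine(A.astype(np.float32),cv2.DIST_HUBER,0,.01,.01).ravel();print('side bottom straight edge',v, np.arctan2(v[1],v[0]),A[0],A[-1])
ht=cv2.cvtColor(s['pixels'],cv2.COLOR_BGR2HSV);m=cv2.inRange(ht,(3,150,90),(17,255,255))
for nm,f in(('R',lambda w:w.max()+.5),('L',lambda w:w.min()-.5)):
    pts=[(f(np.where(m[r,270:310])[0])+270,r) for r in range(196,232)]
    A=onz(s,pts,.024 if nm=='L' else .012)[:,:2];v=cv2.fitLine(A.astype(np.float32),cv2.DIST_HUBER,0,.01,.01).ravel();print(nm,v,np.arctan2(v[1],v[0]))
# fin: top-face px in top view, plus in side
print('fin top from top crop',onz(s,[(284.5-.4,221-.4)],.064), 'side', onz(s2,[(277,186)],.064))
print('thin',onz(s,[(283.5,190.5)],.024),onz(s2,[(304,195)],.024))
print(Ro.from_rotvec(get_obs()['eef_rot']).as_matrix().round(3).tolist())
E
```

```text
side bottom straight edge [0.93855727 0.34512356 0.48859325 0.2733293 ] 0.35237044 [0.4569966  0.26032189] [0.53888359 0.28823905]
R [0.9483661  0.3171777  0.4991674  0.27076426] 0.32275206
L [ 0.99999905 -0.00137317  0.49262846  0.2960435 ] -0.0013731741
fin top from top crop [[0.47430222 0.28172187 0.064     ]] side [[0.47201378 0.2780278  0.064     ]]
thin [[0.55003992 0.29079175 0.024     ]] [[0.54493023 0.28816377 0.024     ]]
[[0.959, 0.283, 0.0], [0.283, -0.959, 0.0], [0.0, -0.0, -1.0]]
```

>>> {"method": "drive_tool", "body": {"moves": [{"x":11,"y":-7.4},{"x":11,"y":-7.4},{"x":11,"y":-7.4},{"x":11,"y":-7.4},{"x":11,"y":-7.4},{"x":11,"y":-7.4},{"x":11,"y":-7.4},{"x":11,"y":-7.4}]}}

```text
invalid input at $.moves[0]: expected keys x, y, z, rx, ry, rz, fingers
```

>>> {"method": "drive_tool", "body": {"moves": [{"x":11,"y":-7.4,"z":0,"rx":0,"ry":0,"rz":0,"fingers":1},{"x":11,"y":-7.4,"z":0,"rx":0,"ry":0,"rz":0,"fingers":1},{"x":11,"y":-7.4,"z":0,"rx":0,"ry":0,"rz":0,"fingers":1},{"x":11,"y":-7.4,"z":0,"rx":0,"ry":0,"rz":0,"fingers":1},{"x":11,"y":-7.4,"z":0,"rx":0,"ry":0,"rz":0,"fingers":1},{"x":11,"y":-7.4,"z":0,"rx":0,"ry":0,"rz":0,"fingers":1},{"x":11,"y":-7.4,"z":0,"rx":0,"ry":0,"rz":0,"fingers":1},{"x":11,"y":-7.4,"z":0,"rx":0,"ry":0,"rz":0,"fingers":1}]}}

```text
time_s: 1.07
position: [0.3966, -0.3663, 0.1921]
eef_rot: [3.109, 0.449, 0.001]
force: [1.6, -1.0, -0.5]
finger_gap: 1.001
grip_force: 0.0
```

>>> {"method": "drive_tool", "body": {"moves": [{"x":5.6,"y":-11.5,"z":0,"rx":0,"ry":0,"rz":0,"fingers":1},{"x":5.6,"y":-11.5,"z":0,"rx":0,"ry":0,"rz":0,"fingers":1},{"x":5.6,"y":-11.5,"z":0,"rx":0,"ry":0,"rz":0,"fingers":1},{"x":5.6,"y":-11.5,"z":0,"rx":0,"ry":0,"rz":0,"fingers":1},{"x":5.6,"y":-11.5,"z":0,"rx":0,"ry":0,"rz":0,"fingers":1},{"x":5.6,"y":-11.5,"z":0,"rx":0,"ry":0,"rz":0,"fingers":1},{"x":5.6,"y":-11.5,"z":0,"rx":0,"ry":0,"rz":0,"fingers":1},{"x":5.6,"y":-11.5,"z":0,"rx":0,"ry":0,"rz":0,"fingers":1}]}}

```text
time_s: 1.73
position: [0.4486, -0.0487, 0.1923]
eef_rot: [3.108, 0.454, 0.002]
force: [1.0, -0.1, 0.2]
finger_gap: 0.999
grip_force: 0.0
```

>>> {"method": "drive_tool", "body": {"moves": [{"x":4.75,"y":-12.36,"z":2,"rx":0,"ry":0,"rz":-0.43,"fingers":1},{"x":4.75,"y":-12.36,"z":2,"rx":0,"ry":0,"rz":-0.43,"fingers":1},{"x":4.75,"y":-12.36,"z":2,"rx":0,"ry":0,"rz":-0.43,"fingers":1},{"x":4.75,"y":-12.36,"z":2,"rx":0,"ry":0,"rz":-0.43,"fingers":1},{"x":4.75,"y":-12.36,"z":2,"rx":0,"ry":0,"rz":-0.43,"fingers":1},{"x":4.75,"y":-12.36,"z":2,"rx":0,"ry":0,"rz":-0.43,"fingers":1},{"x":4.75,"y":-12.36,"z":2,"rx":0,"ry":0,"rz":-0.43,"fingers":1},{"x":4.75,"y":-12.36,"z":2,"rx":0,"ry":0,"rz":-0.43,"fingers":1}]}}

```text
time_s: 2.4
position: [0.4748, 0.2775, 0.1417]
eef_rot: [3.098, 0.518, 0.001]
force: [1.5, 0.0, 1.0]
finger_gap: 1.001
grip_force: 0.0
```

```bash
python3 - <<'E'
from h import *
s=snap('side');im=s['pixels'];cv2.imwrite('pics/a.png',cv2.resize(im[110:230,200:340],None,fx=4,fy=4,interpolation=cv2.INTER_CUBIC))
o=get_obs();R=Ro.from_rotvec(o['eef_rot']).as_matrix();print(o['position'],R[:,0],proj(s,[.4745,.2805,.064]))
E
```

```text
[0.47231024 0.288824   0.14168437] [0.94225557 0.33488012 0.00312137] [[277.7494522  185.51080155]]
```

View pics/a.png

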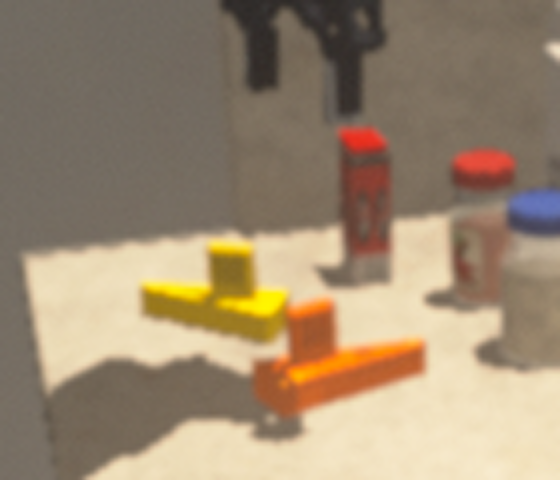

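The crop shows the open fingers above the orange fin (fin top at crop (312,302), fingertips around (265,88) and (347,115)). Next I descend part way and correct y.

>>> {"method": "drive_tool", "body": {"moves": [{"x":0,"y":0.3,"z":1,"rx":0,"ry":0,"rz":0,"fingers":1},{"x":0,"y":0.3,"z":2,"rx":0,"ry":0,"rz":0,"fingers":1},{"x":0,"y":0.3,"z":2,"rx":0,"ry":0,"rz":0,"fingers":1},{"x":0,"y":0.3,"z":2,"rx":0,"ry":0,"rz":0,"fingers":1}]}}

```text
time_s: 2.78
position: [0.476, 0.2679, 0.0912]
eef_rot: [3.098, 0.519, -0.005]
force: [0.7, -0.0, -0.3]
finger_gap: 1.001
grip_force: 0.0
```

```bash
python3 - <<'E'
from h import *
for i in range(3):
    o=get_obs();print(o['time_s'],o['position'],o['dq'].round(3) if hasattr(o['dq'],'round') else o['dq']);s=snap('side') if i==1 else 0
E
```

```text
2.7833 [0.47598449 0.26790741 0.09118434] [ 0.015 -0.037 -0.027 -0.033 -0.006  0.002  0.001]
2.7833 [0.47598449 0.26790741 0.09118434] [ 0.015 -0.037 -0.027 -0.033 -0.006  0.002  0.001]
2.8333 [0.47707826 0.26868385 0.09248139] [ 0.009 -0.024 -0.016 -0.021 -0.    -0.005 -0.001]
```

>>> {"method": "drive_tool", "body": {"moves": [{"x":0.05,"y":-0.48,"z":0,"rx":0,"ry":0,"rz":0,"fingers":1},{"x":0.05,"y":-0.48,"z":0,"rx":0,"ry":0,"rz":0,"fingers":1},{"x":0.05,"y":-0.48,"z":0,"rx":0,"ry":0,"rz":0,"fingers":1},{"x":0.05,"y":-0.48,"z":0,"rx":0,"ry":0,"rz":0,"fingers":1}]}}

```text
time_s: 3.17
position: [0.4748, 0.2809, 0.0929]
eef_rot: [-3.098, -0.52, -0.003]
force: [-0.5, -0.6, -0.3]
finger_gap: 1.001
grip_force: 0.0
```

```bash
python3 - <<'E'
from h import *
s=snap('side');o=get_obs();print(o['time_s'],o['position'])
E
```

```text
3.2167 [0.4748136  0.28047425 0.0926665 ]
```

>>> {"method": "drive_tool", "body": {"moves": [{"x":0,"y":0,"z":1.2,"rx":0,"ry":0,"rz":0,"fingers":1},{"x":0,"y":0,"z":2.4,"rx":0,"ry":0,"rz":0,"fingers":1},{"x":0,"y":0,"z":2.4,"rx":0,"ry":0,"rz":0,"fingers":1},{"x":0,"y":0,"z":2.4,"rx":0,"ry":0,"rz":0,"fingers":0.3},{"x":0,"y":0,"z":2.4,"rx":0,"ry":0,"rz":0,"fingers":0},{"x":0,"y":0,"z":2.4,"rx":0,"ry":0,"rz":0,"fingers":-0.3},{"x":0,"y":0,"z":2.4,"rx":0,"ry":0,"rz":0,"fingers":-0.6},{"x":0,"y":0,"z":2.4,"rx":0,"ry":0,"rz":0,"fingers":-1}]}}

```text
time_s: 3.88
position: [0.4753, 0.2808, 0.0332]
eef_rot: [-3.098, -0.519, -0.003]
force: [0.1, 0.1, -0.1]
finger_gap: 0.296
grip_force: 0.0
```

>>> {"method": "drive_tool", "body": {"moves": [{"x":0,"y":0,"z":0,"rx":0,"ry":0,"rz":0,"fingers":-1},{"x":0,"y":0,"z":0,"rx":0,"ry":0,"rz":0,"fingers":-1},{"x":0,"y":0,"z":0,"rx":0,"ry":0,"rz":0,"fingers":-1},{"x":0,"y":0,"z":0,"rx":0,"ry":0,"rz":0,"fingers":-1},{"x":0,"y":0,"z":0,"rx":0,"ry":0,"rz":0,"fingers":-1},{"x":0,"y":0,"z":0,"rx":0,"ry":0,"rz":0,"fingers":-1}]}}

```text
time_s: 4.38
position: [0.4743, 0.2804, 0.0319]
eef_rot: [-3.098, -0.519, 0.0]
force: [-0.1, 0.1, 1.1]
finger_gap: -0.004
grip_force: 0.0
```

```bash
python3 - <<'E'
from h import *
s=snap('side');t=snap('top');o=get_obs();print(o['position'],o['finger_gap'])
a=cv2.resize(s['pixels'][150:230,230:340],None,fx=5,fy=5,interpolation=2);b=cv2.resize(t['pixels'][170:260,250:330],None,fx=3,fy=3,interpolation=2)
c=np.zeros((400,800,3),np.uint8);c[:,:550]=a;c[:270,555:795]=b;cv2.imwrite('pics/b.png',c);print(proj(s,o['position']),proj(t,o['position']))
E
```

```text
[0.47430456 0.28037762 0.0318691 ] 0.0013067782168435672
[[278.30439353 197.06967894]] [[286.07943815 222.77227619]]
```

View pics/b.png

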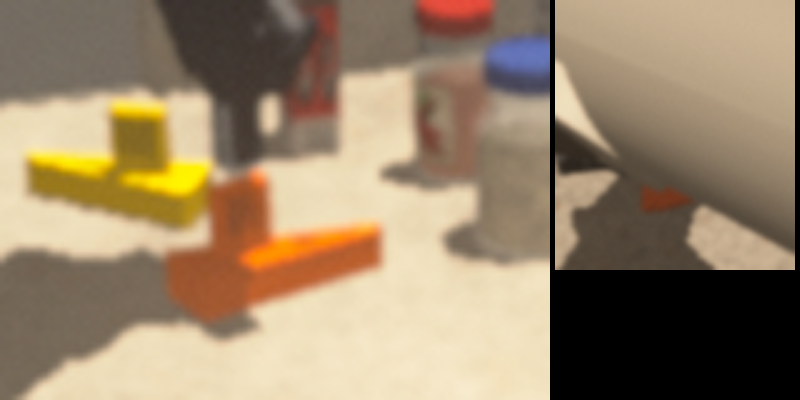

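```bash
python3 - <<'E'
from h import *
s=snap('side');o=get_obs();y=np.array([.335,-.942,0])
for z in(.1417,.155): 
  print(z,[proj(s,np.array([.4735,.2835,z])+k*y).round(1).tolist() for k in(-.05,0,.05)])
print([ (z,proj(s,np.r_[o['position'][:2],z]).round(1).tolist()) for z in(.032,.045,.05,.064,.08)])
print(proj(s,[.4743,.2817,.064]),proj(s,[.4743,.2817,.024]))
im=s['pixels'];print(o['joint_pos'],o['force'])
E
```

```text
0.1417 [[[265.1, 151.0]], [[275.5, 156.0]], [[286.8, 161.3]]]
0.155 [[[264.8, 145.9]], [[275.2, 150.8]], [[286.5, 156.0]]]
[(0.032, [[278.3, 197.0]]), (0.045, [[278.1, 192.4]]), (0.05, [[278.0, 190.6]]), (0.064, [[277.7, 185.5]]), (0.08, [[277.4, 179.7]])]
[[277.56777256 185.34458718]] [[278.33829615 199.63982297]]
[-0.02279122  0.62353422 -0.72191227  1.91075213  0.55720023  0.81783709
 -2.2850967 ] [ 0.01929158 -0.97214832  0.16613246]
```

The crop shows shut fingertips at pixel (277,183), right above the fin, while the reported TCP projects to (278,197). So either the reported z or the position along the ray is off by about 40 mm. I will lift, step to a spot that both cameras can see, and triangulate the tip.

>>> {"method": "drive_tool", "body": {"moves": [{"x":0,"y":0,"z":-1.5,"rx":0,"ry":0,"rz":0,"fingers":-1},{"x":0,"y":0,"z":-3,"rx":0,"ry":0,"rz":0,"fingers":-1},{"x":0,"y":0,"z":-4,"rx":0,"ry":0,"rz":0,"fingers":-1},{"x":0,"y":4,"z":-4,"rx":0,"ry":0,"rz":0,"fingers":-1},{"x":0,"y":4,"z":-4,"rx":0,"ry":0,"rz":0,"fingers":-1},{"x":0,"y":4,"z":-4,"rx":0,"ry":0,"rz":0,"fingers":-1},{"x":0,"y":4,"z":-4,"rx":0,"ry":0,"rz":0,"fingers":-1},{"x":0,"y":4,"z":-4,"rx":0,"ry":0,"rz":0,"fingers":-1}]}}

```text
time_s: 5.2
position: [0.5074, 0.1843, 0.1318]
eef_rot: [3.099, 0.513, -0.0]
force: [-0.2, 0.9, -0.2]
finger_gap: -0.001
grip_force: 0.0
```

```bash
python3 - <<'E'
from h import *
s=snap('side');t=snap('top');o=get_obs();print(o['position'],o['finger_gap'])
p,q=proj(s,o['position'])[0],proj(t,o['position'])[0];print(p,q)
a=cv2.resize(s['pixels'][100:230,200:360],None,fx=3,fy=3,interpolation=2);b=cv2.resize(t['pixels'][120:250,250:350],None,fx=3,fy=3,interpolation=2)
c=np.zeros((390,790,3),np.uint8);c[:,:480]=a;c[:,485:785]=b;cv2.imwrite('pics/c.png',c)
E
```

```text
[0.50645957 0.18701462 0.132061  ] 0.0008532932482114053
[299.08389074 171.48532219] [328.91790723 200.95657884]
```

View pics/c.png

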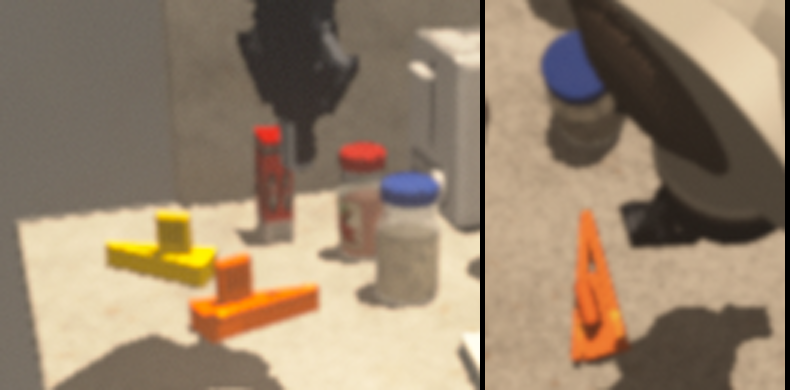

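```bash
python3 - <<'E'
from h import *
s=snap('side');t=snap('top');o=get_obs();R=Ro.from_rotvec(o['eef_rot']).as_matrix();p=o['position'];print(p)
for dz in(0,.04):
  for h in(.073,.13):
    print(dz,h,[proj(t,p+R@[a,b,-h]+[0,0,dz])[0].round(0).tolist() for a,b in((.038,-.0425),(-.038,-.0425),(-.038,.0425))])
m=(t['pixels'].max(2)<45)[150:215,280:360].astype(np.uint8)
k=max(cv2.findContours(m,0,1)[0],key=cv2.contourArea);print((cv2.approxPolyDP(k,2,True)[:,0]+[280,150]).tolist())
# side tip: dark column lowest rows
g=s['pixels'].max(2)
print([(u,(np.where(g[100:175,u]<70)[0]+100).max()) for u in range(290,312,2)])
c1,d1=ray(s,[(298.5,155.5)])
for z in(.16,.165,.17,.175,.18): print(z,onz(s,[(298.5,155.5)],z))
E
```

```text
[0.50624748 0.1876019  0.13203914]
0 0.073 [[301.0, 180.0], [313.0, 220.0], [358.0, 206.0]]
0 0.13 [[299.0, 172.0], [312.0, 214.0], [361.0, 199.0]]
0.04 0.073 [[300.0, 175.0], [313.0, 216.0], [360.0, 201.0]]
0.04 0.13 [[298.0, 165.0], [312.0, 210.0], [364.0, 194.0]]
[[299, 199], [337, 199], [343, 195], [322, 194], [308, 184], [309, 199], [304, 196]]
[(290, np.int64(134)), (292, np.int64(137)), (294, np.int64(139)), (296, np.int64(139)), (298, np.int64(144)), (300, np.int64(152)), (302, np.int64(152)), (304, np.int64(138)), (306, np.int64(136)), (308, np.int64(136)), (310, np.int64(134))]
0.16 [[0.51393646 0.21634005 0.16      ]]
0.165 [[0.51015487 0.20209129 0.165     ]]
0.17 [[0.50637327 0.18784254 0.17      ]]
0.175 [[0.50259167 0.17359379 0.175     ]]
0.18 [[0.49881008 0.15934503 0.18      ]]
```

The side view puts the tip at (298,155) against the predicted (299,171), and in the top view the tip is hidden under the arm. I will move away from under the camera, to where the fingers show in both views.

>>> {"method": "drive_tool", "body": {"moves": [{"x":-5.3,"y":8.2,"z":0,"rx":0,"ry":0,"rz":0,"fingers":-1},{"x":-5.3,"y":8.2,"z":0,"rx":0,"ry":0,"rz":0,"fingers":-1},{"x":-5.3,"y":8.2,"z":0,"rx":0,"ry":0,"rz":0,"fingers":-1},{"x":-5.3,"y":8.2,"z":0,"rx":0,"ry":0,"rz":0,"fingers":-1},{"x":-5.3,"y":8.2,"z":0,"rx":0,"ry":0,"rz":0,"fingers":-1},{"x":-5.3,"y":8.2,"z":0,"rx":0,"ry":0,"rz":0,"fingers":-1},{"x":-5.3,"y":8.2,"z":0,"rx":0,"ry":0,"rz":0,"fingers":-1},{"x":-5.3,"y":8.2,"z":0,"rx":0,"ry":0,"rz":0,"fingers":-1}]}}

```text
time_s: 6.07
position: [0.448, -0.0526, 0.1319]
eef_rot: [3.099, 0.513, -0.0]
force: [0.6, 1.3, 0.0]
finger_gap: 0.002
grip_force: 0.0
```

```bash
python3 - <<'E'
from h import *
s=snap('side');t=snap('top');o=get_obs();print(o['position'],o['finger_gap'])
p,q=proj(s,o['position'])[0],proj(t,o['position'])[0];print(p,q)
x,y=int(p[0])-60,int(p[1])-90;u,v=int(q[0])-60,int(q[1])-70;print(x,y,u,v)
a=cv2.resize(s['pixels'][y:y+130,x:x+120],None,fx=3,fy=3,interpolation=2);b=cv2.resize(t['pixels'][v:v+130,u:u+130],None,fx=3,fy=3,interpolation=2)
c=np.zeros((390,790,3),np.uint8);c[:,:360]=a;c[:,365:755]=b;cv2.imwrite('pics/d.png',c)
E
```

```text
[ 0.44893826 -0.04948563  0.13216284] 0.005399045968665294
[303.53547897 222.33965176] [447.58127297 232.79950183]
243 132 387 162
```

View pics/d.png

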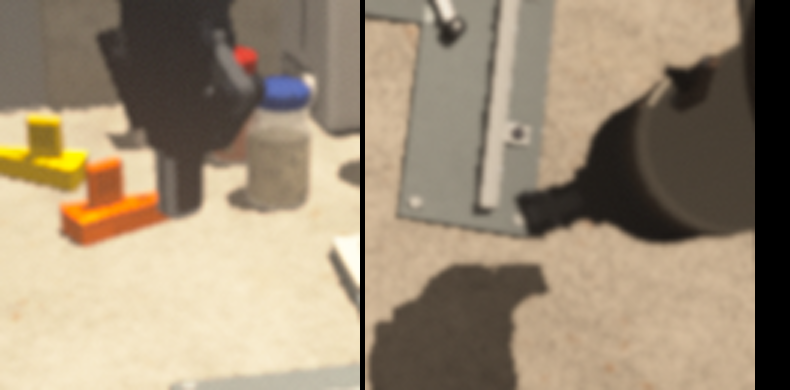

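```bash
python3 - <<'E'
from h import *
s=snap('side');t=snap('top');o=get_obs()
for uv,uw in(((303,203.5),(441.3,233.5)),((303,203.5),(444,233.5)),((301,204),(441,233))):
    c,d=ray(s,[uv]);e,f=ray(t,[uw]);A=np.c_[d[0],-f[0]];k=np.linalg.lstsq(A,e-c,rcond=None)[0]
    P=c+k[0]*d[0];Q=e+k[1]*f[0];print(P,Q,(P+Q)/2-o['position'])
E
```

```text
[ 0.45390808 -0.03097152  0.15884953] [ 0.44408845 -0.02916862  0.15705397] [-5.18531295e-05  1.87418605e-02  2.58333953e-02]
[ 0.45272679 -0.03526961  0.16099413] [ 0.44392766 -0.03365974  0.15937381] [-0.00072289  0.01434725  0.02806562]
[ 0.45064464 -0.02969391  0.15780839] [ 0.44506729 -0.02870264  0.15679218] [-0.00119415  0.01961365  0.02518193]
```

Triangulation from side (303,203.5) and top (441,233.5) puts the true tip about (0, +17, +28) mm from the reported TCP, so I will allow for that offset. I return above the fin with the fingers open.

>>> {"method": "drive_tool", "body": {"moves": [{"x":5,"y":-11.5,"z":0,"rx":0,"ry":0,"rz":0,"fingers":1},{"x":5,"y":-11.5,"z":0,"rx":0,"ry":0,"rz":0,"fingers":1},{"x":5,"y":-11.5,"z":0,"rx":0,"ry":0,"rz":0,"fingers":1},{"x":5,"y":-11.5,"z":0,"rx":0,"ry":0,"rz":0,"fingers":1},{"x":5,"y":-11.5,"z":0,"rx":0,"ry":0,"rz":0,"fingers":1},{"x":5,"y":-11.5,"z":0,"rx":0,"ry":0,"rz":0,"fingers":1},{"x":5,"y":-11.5,"z":0,"rx":0,"ry":0,"rz":0,"fingers":1},{"x":5,"y":-11.5,"z":0.8,"rx":0,"ry":0,"rz":0,"fingers":1}]}}

```text
time_s: 6.93
position: [0.4737, 0.2718, 0.1155]
eef_rot: [-3.09, -0.53, -0.012]
force: [0.8, 1.0, 0.3]
finger_gap: 1.002
grip_force: 0.0
```

>>> {"method": "drive_tool", "body": {"moves": [{"x":0,"y":0,"z":0.8,"rx":0,"ry":0,"rz":0,"fingers":1},{"x":0,"y":0,"z":0.8,"rx":0,"ry":0,"rz":0,"fingers":1},{"x":0,"y":0,"z":0.8,"rx":0,"ry":0,"rz":0,"fingers":1},{"x":0,"y":0,"z":0.8,"rx":0,"ry":0,"rz":0,"fingers":1}]}}

```text
time_s: 7.27
position: [0.4728, 0.2617, 0.0924]
eef_rot: [3.098, 0.52, -0.0]
force: [0.2, 0.4, -0.4]
finger_gap: 1.003
grip_force: 0.0
```

```bash
python3 - <<'E'
from h import *
s=snap('side');o=get_obs();print(o['position'],o['eef_rot'],o['time_s'])
g=s['pixels'].max(2)
print([(u,(np.where(g[90:165,u]<75)[0]+90).max(initial=0)) for u in range(250,304,2)])
y=np.array([.322,-.9467,0])
print([proj(s,o['position']+np.array([0,.017,.03+.013])+k*y).round(1).tolist() for k in(-.05,0,.05)])
E
```

```text
[0.47343056 0.26136381 0.0928084 ] [3.09852179e+00 5.18386882e-01 1.52481891e-03] 7.3167
[(250, np.int64(0)), (252, np.int64(0)), (254, np.int64(0)), (256, np.int64(130)), (258, np.int64(133)), (260, np.int64(135)), (262, np.int64(138)), (264, np.int64(151)), (266, np.int64(152)), (268, np.int64(152)), (270, np.int64(151)), (272, np.int64(133)), (274, np.int64(133)), (276, np.int64(135)), (278, np.int64(138)), (280, np.int64(140)), (282, np.int64(144)), (284, np.int64(147)), (286, np.int64(157)), (288, np.int64(160)), (290, np.int64(159)), (292, np.int64(145)), (294, np.int64(144)), (296, np.int64(143)), (298, np.int64(0)), (300, np.int64(0)), (302, np.int64(0))]
[[[265.8, 153.7]], [[276.1, 158.9]], [[287.1, 164.5]]]
```

>>> {"method": "drive_tool", "body": {"moves": [{"x":0,"y":0,"z":1.2,"rx":0,"ry":0,"rz":0,"fingers":1},{"x":0,"y":0,"z":2.2,"rx":0,"ry":0,"rz":0,"fingers":1},{"x":0,"y":0,"z":3,"rx":0,"ry":0,"rz":0,"fingers":1},{"x":0,"y":0,"z":3.3,"rx":0,"ry":0,"rz":0,"fingers":1},{"x":0,"y":0,"z":3.5,"rx":0,"ry":0,"rz":0,"fingers":1},{"x":0,"y":0,"z":3.5,"rx":0,"ry":0,"rz":0,"fingers":1}]}}

```text
time_s: 7.82
position: [0.4734, 0.261, 0.0047]
eef_rot: [3.099, 0.517, 0.001]
force: [-0.4, -0.1, 0.4]
finger_gap: 1.004
grip_force: 0.0
```

```bash
python3 - <<'E'
from h import *
s=snap('side');o=get_obs();print(o['position'],o['force'],o['time_s'])
cv2.imwrite('pics/e.png',cv2.resize(s['pixels'][130:220,230:340],None,fx=4,fy=4,interpolation=2))
E
```

```text
[0.4737971  0.26152174 0.00541346] [ 0.12302747 -0.71733703  0.32014608] 7.8667
```

View pics/e.png

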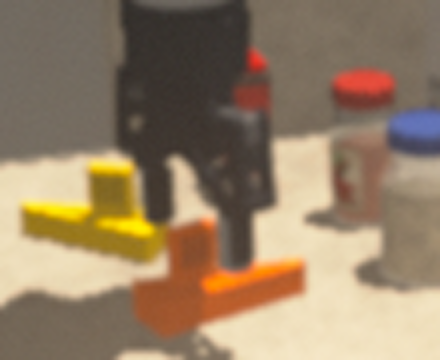

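The crop shows the fingers straddling the orange fin, tips at (269,185) and (289,197). Their midpoint (279,191) lies on the fin, so I close.

>>> {"method": "drive_tool", "body": {"moves": [{"x":0,"y":0,"z":0,"rx":0,"ry":0,"rz":0,"fingers":0.2},{"x":0,"y":0,"z":0,"rx":0,"ry":0,"rz":0,"fingers":-0.2},{"x":0,"y":0,"z":0,"rx":0,"ry":0,"rz":0,"fingers":-0.5},{"x":0,"y":0,"z":0,"rx":0,"ry":0,"rz":0,"fingers":-0.6},{"x":0,"y":0,"z":0,"rx":0,"ry":0,"rz":0,"fingers":-0.7},{"x":0,"y":0,"z":0,"rx":0,"ry":0,"rz":0,"fingers":-0.8},{"x":0,"y":0,"z":0,"rx":0,"ry":0,"rz":0,"fingers":-1},{"x":0,"y":0,"z":0,"rx":0,"ry":0,"rz":0,"fingers":-1}]}}

```text
time_s: 8.53
position: [0.4735, 0.2636, 0.0055]
eef_rot: [-3.096, -0.52, -0.003]
force: [-1.6, 2.9, 6.7]
finger_gap: 0.122
grip_force: 61.5
```

>>> {"method": "drive_tool", "body": {"moves": [{"x":0,"y":0,"z":0,"rx":0,"ry":0,"rz":0,"fingers":-1},{"x":0,"y":0,"z":0,"rx":0,"ry":0,"rz":0,"fingers":-1},{"x":0,"y":0,"z":0,"rx":0,"ry":0,"rz":0,"fingers":-1},{"x":0,"y":0,"z":0,"rx":0,"ry":0,"rz":0,"fingers":-1}]}}

```text
time_s: 8.87
position: [0.4735, 0.2636, 0.0055]
eef_rot: [-3.096, -0.52, -0.003]
force: [-0.8, 2.4, 6.4]
finger_gap: 0.121
grip_force: 61.5
```

Gripped, but the 6 N upward force suggests the tips touch the wedge's top. I will regrip about 9 mm higher so the fingers stay clear of the roller arm later.

>>> {"method": "drive_tool", "body": {"moves": [{"x":0,"y":0,"z":0,"rx":0,"ry":0,"rz":0,"fingers":-0.5},{"x":0,"y":0,"z":0,"rx":0,"ry":0,"rz":0,"fingers":-0.5},{"x":0,"y":0,"z":-0.35,"rx":0,"ry":0,"rz":0,"fingers":-0.5},{"x":0,"y":0,"z":-0.35,"rx":0,"ry":0,"rz":0,"fingers":-0.5},{"x":0,"y":0,"z":-0.35,"rx":0,"ry":0,"rz":0,"fingers":-0.6},{"x":0,"y":0,"z":-0.35,"rx":0,"ry":0,"rz":0,"fingers":-0.8},{"x":0,"y":0,"z":-0.35,"rx":0,"ry":0,"rz":0,"fingers":-1},{"x":0,"y":0,"z":-0.35,"rx":0,"ry":0,"rz":0,"fingers":-1}]}}

```text
time_s: 9.53
position: [0.4731, 0.2613, 0.0134]
eef_rot: [3.098, 0.519, 0.0]
force: [-0.3, -0.6, 3.7]
finger_gap: 0.119
grip_force: 58.7
```

>>> {"method": "drive_tool", "body": {"moves": [{"x":0,"y":0,"z":0,"rx":0,"ry":0,"rz":0,"fingers":-1},{"x":0,"y":0,"z":0,"rx":0,"ry":0,"rz":0,"fingers":-1},{"x":0,"y":0,"z":0,"rx":0,"ry":0,"rz":0,"fingers":-1}]}}

```text
time_s: 9.78
position: [0.4732, 0.2614, 0.0133]
eef_rot: [3.098, 0.519, 0.001]
force: [-0.6, -0.2, 4.0]
finger_gap: 0.115
grip_force: 58.8
```

>>> {"method": "drive_tool", "body": {"moves": [{"x":0,"y":0,"z":-1,"rx":0,"ry":0,"rz":0,"fingers":-1},{"x":0,"y":0,"z":-2,"rx":0,"ry":0,"rz":0,"fingers":-1},{"x":0,"y":0,"z":-2.6,"rx":0,"ry":0,"rz":0,"fingers":-1},{"x":-0.4,"y":1.4,"z":-2.6,"rx":0,"ry":0,"rz":0.8,"fingers":-1},{"x":-0.8,"y":2.8,"z":-2.6,"rx":0,"ry":0,"rz":1.6,"fingers":-1},{"x":-1.2,"y":4.2,"z":-2.6,"rx":0,"ry":0,"rz":2.4,"fingers":-1},{"x":-1.6,"y":5.6,"z":-2.6,"rx":0,"ry":0,"rz":3.2,"fingers":-1},{"x":-1.6,"y":5.6,"z":-2.6,"rx":0,"ry":0,"rz":3.2,"fingers":-1}]}}

```text
time_s: 10.45
position: [0.4803, 0.1062, 0.0768]
eef_rot: [3.135, -0.027, -0.005]
force: [-0.8, -0.7, -1.7]
finger_gap: 0.123
grip_force: 59.0
```

```bash
python3 - <<'E'
from h import *
s=snap('side');o=get_obs();R=Ro.from_rotvec(o['eef_rot']).as_matrix();print(o['position'],o['finger_gap'],o['grip_force'],R[:,0],np.arctan2(R[1,0],R[0,0]))
E
```

```text
[0.48039515 0.11033617 0.07717161] 0.11882668550998081 59.04687702655792 [ 0.99992962 -0.01170441 -0.00193715] -0.011704696843192438
```

>>> {"method": "drive_tool", "body": {"moves": [{"x":0.3,"y":1.4,"z":0,"rx":0,"ry":0,"rz":0.6,"fingers":-1},{"x":0.6,"y":2.8,"z":0,"rx":0,"ry":0,"rz":1.17,"fingers":-1},{"x":0.6,"y":4.2,"z":0,"rx":0,"ry":0,"rz":1.17,"fingers":-1},{"x":0.6,"y":5.6,"z":0,"rx":0,"ry":0,"rz":1.17,"fingers":-1},{"x":0.6,"y":5.6,"z":0,"rx":0,"ry":0,"rz":1.17,"fingers":-1},{"x":0.6,"y":5.6,"z":0,"rx":0,"ry":0,"rz":1.17,"fingers":-1}]}}

```text
time_s: 11.0
position: [0.4949, -0.0258, 0.0776]
eef_rot: [3.135, -0.203, -0.002]
force: [0.0, 0.7, -0.4]
finger_gap: 0.117
grip_force: 59.1
```

```bash
python3 - <<'E'
from h import *
s=snap('side');t=snap('top');o=get_obs();R=Ro.from_rotvec(o['eef_rot']).as_matrix();p=o['position'];print(p,o['grip_force'],np.arctan2(R[1,0],R[0,0]))
x,y=260,160
a=cv2.resize(s['pixels'][170:300,270:420],None,fx=2.6,fy=2.6,interpolation=2);b=cv2.resize(t['pixels'][120:250,380:470],None,fx=4,fy=4,interpolation=2)
c=np.zeros((520,760,3),np.uint8);c[:a.shape[0],:a.shape[1]]=a;c[:,395:755]=b;cv2.imwrite('pics/f.png',c)
# predicted wedge corners with offset
off=np.array([.0015,.0195,-.0133]);yw=np.arctan2(R[1,0],R[0,0]);Rz=Ro.from_euler('z',yw).as_matrix()
W=[p+off+Rz@(np.array(q)-[-.02,0,0]) for q in([-.055,-.02,0],[-.055,-.02,.024],[.055,-.02,0],[.055,-.02,.024],[-.055,.026,.024],[.055,-.012,.024])]
print('side',proj(s,W).round(1).tolist());print('top',proj(t,W).round(1).tolist())
for n,q in(('side',s),('top',t)):
    m=cv2.inRange(cv2.cvtColor(q['pixels'],cv2.COLOR_BGR2HSV),(3,150,90),(17,255,255))
    k=max(cv2.findContours(m[:,:(420 if n=='side' else 425)],0,1)[0],key=cv2.contourArea);print(n,cv2.approxPolyDP(k,2,True)[:,0].tolist())
E
```

```text
[ 0.49521423 -0.02242655  0.07800127] 59.14373695850372 -0.12408533991203008
side [[305.2, 245.8], [304.9, 234.6], [362.0, 239.7], [362.5, 228.8], [301.1, 222.9], [361.3, 226.7]]
top [[423.2, 231.3], [426.1, 229.9], [427.9, 182.3], [430.9, 179.6], [404.4, 226.6], [427.3, 179.0]]
side [[310, 232], [313, 250], [368, 244], [367, 233], [337, 231], [336, 214], [331, 214], [330, 224], [321, 225], [319, 231]]
top [[228, 136], [223, 141], [224, 150], [228, 154], [239, 152], [242, 148], [241, 141], [236, 136]]
```

View pics/f.png

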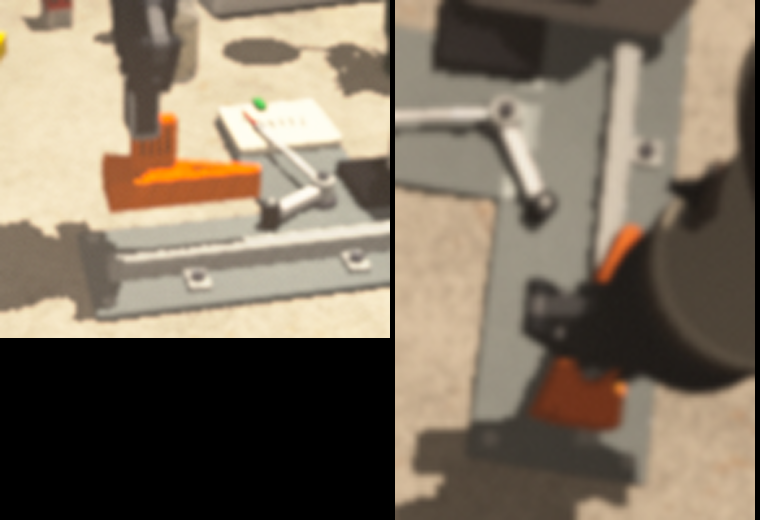

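The wedge is held upright over the mouth, thick corner at side (313,250) and top (437,227.5), thin end at side (369,235) and top (440,177). The green tab is at side (370,210). Next I triangulate the wedge in the mill frame.

```bash
cat >> h.py <<'E'
mR=np.array([[np.cos(-.1346),-np.sin(-.1346)],[np.sin(-.1346),np.cos(-.1346)]]);mt=np.array([.60167,-.04369])
def mill(X): X=np.atleast_2d(X); return np.c_[(X[:,:2]-mt)@mR*1000,X[:,2]*1000].round(1)
def tri(s,a,t,b):
    c,d=ray(s,[a]);e,f=ray(t,[b]);k=np.linalg.lstsq(np.c_[d[0],-f[0]],e-c,rcond=None)[0]
    P=c+k[0]*d[0];Q=e+k[1]*f[0];return (P+Q)/2,np.linalg.norm(P-Q)*1000
E
python3 - <<'E'
from h import *
s=snap('side');t=snap('top');o=get_obs();p=o['position'];print(p,o['time_s'])
for nm,a,b in(('thickR bottom',(313,250.5),(436,227.8)),('thinR top',(369.5,234.3),(440.5,177)),('thickL top',(310.4,230),(413.7,222.5))):
    P,e=tri(s,a,t,b);print(nm,P,e,mill(P))
print('tcp mill',mill(p))
# fence line in side view: top edge far side? and pointer/tab from side
E
```

```text
[ 0.4952787  -0.02178893  0.07813954] 11.2
thickR bottom [ 0.46685833 -0.04517673  0.06912846] 0.6459138343759239 [[-133.4  -19.6   69.1]]
thinR top [ 0.57447156 -0.05318439  0.0875506 ] 1.8867711190250396 [[-25.7 -13.1  87.6]]
thickL top [0.47633555 0.00565748 0.08220467] 1.935185608007811 [[-130.8   32.1   82.2]]
tcp mill [[-108.4    7.4   78.1]]
```

>>> {"method": "drive_tool", "body": {"moves": [{"x":0,"y":-0.3,"z":0.5,"rx":0,"ry":0,"rz":0.15,"fingers":-1},{"x":0,"y":-0.6,"z":1,"rx":0,"ry":0,"rz":0.15,"fingers":-1},{"x":0,"y":-0.6,"z":1.4,"rx":0,"ry":0,"rz":0.15,"fingers":-1},{"x":0,"y":-0.6,"z":1.4,"rx":0,"ry":0,"rz":0.15,"fingers":-1},{"x":0,"y":-0.6,"z":1.4,"rx":0,"ry":0,"rz":0.15,"fingers":-1}]}}

```text
time_s: 11.62
position: [0.4965, -0.0084, 0.0427]
eef_rot: [-3.134, 0.219, 0.003]
force: [0.5, 0.1, -0.9]
finger_gap: 0.113
grip_force: 59.1
```

```bash
python3 - <<'E'
from h import *
s=snap('side');t=snap('top');o=get_obs();p=o['position'];print(p,mill(p),o['time_s'],o['force'])
m=cv2.inRange(cv2.cvtColor(s['pixels'],cv2.COLOR_BGR2HSV),(3,150,60),(17,255,255))[195:290,290:420]
k=max(cv2.findContours(m,0,1)[0],key=cv2.contourArea);print((cv2.approxPolyDP(k,1.5,True)[:,0]+[290,195]).tolist())
a=cv2.resize(s['pixels'][190:290,290:400],None,fx=4,fy=4,interpolation=2);b=cv2.resize(t['pixels'][140:240,390:470],None,fx=4,fy=4,interpolation=2)
c=np.zeros((400,770,3),np.uint8);c[:,:440]=a;c[:,445:765]=b;cv2.imwrite('pics/g.png',c)
E
```

```text
[ 0.49749203 -0.00908825  0.04351686] [[-107.9   20.3   43.5]] 11.7167 [ 0.54647953  0.65298839 -0.53895671]
[[309, 242], [311, 261], [364, 255], [364, 245], [336, 243], [333, 240], [334, 227], [332, 226], [329, 227], [330, 234], [328, 236], [319, 237], [317, 242]]
```

View pics/g.png

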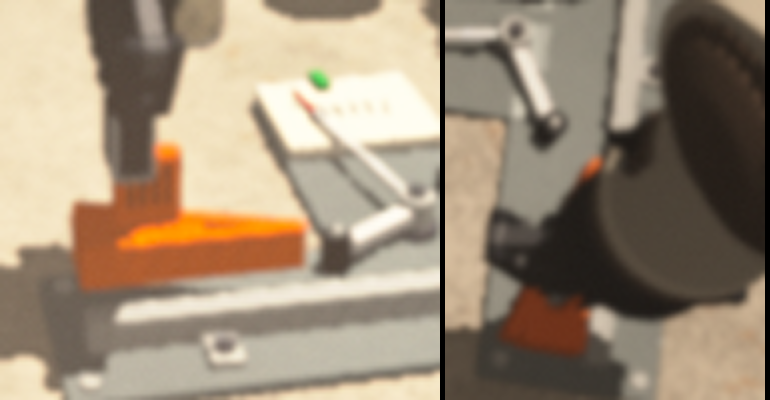

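The wedge now hangs just above the fence, straight side parallel to it: side bottom edge (310.5,262) to (365,256), top-view thick corner (425,228), roller ahead of it.

```bash
python3 - <<'E'
from h import *
s=snap('side');t=snap('top')
for nm,a,b in(('thickR bottom',(310.7,262),(425,228)),('thinR top',(365.5,246),(428,180))):
    P,e=tri(s,a,t,b);print(nm,e,mill(P))
print('side edge z30',mill(onz(s,[(310.7,262),(365,256)],.030)),'top thickR',mill(onz(t,[(425,228)],.03)),mill(onz(t,[(428,180)],.054)))
# fence top face edges in side view
g=cv2.cvtColor(s['pixels'],cv2.COLOR_BGR2GRAY).astype(int)
for u in(325,340,355): print(u,g[256:280,u].tolist())
E
```

```text
thickR bottom 4.594283584377589 [[-133.7   -4.4   34.8]]
thinR top 2.409031402436555 [[-26.2   4.6  51.6]]
side edge z30 [[-134.9    2.1   30. ]
 [ -28.     2.4   30. ]] top thickR [[-130.5   -5.7   30. ]] [[-25.6   5.   54. ]]
325 [111, 111, 110, 114, 119, 111, 101, 100, 129, 182, 221, 231, 230, 214, 174, 142, 130, 128, 125, 127, 138, 161, 180, 184]
340 [111, 112, 127, 155, 177, 174, 150, 158, 207, 229, 231, 224, 186, 144, 127, 127, 134, 147, 162, 164, 164, 163, 165, 173]
355 [119, 145, 171, 185, 191, 203, 223, 233, 235, 228, 198, 155, 134, 128, 126, 126, 127, 141, 167, 184, 187, 189, 186, 185]
```

>>> {"method": "drive_tool", "body": {"moves": [{"x":0,"y":0,"z":0.3,"rx":0,"ry":0,"rz":0,"fingers":-1},{"x":0,"y":0,"z":0.6,"rx":0,"ry":0,"rz":0,"fingers":-1},{"x":0,"y":0,"z":0.75,"rx":0,"ry":0,"rz":0,"fingers":-1},{"x":0,"y":0,"z":0.82,"rx":0,"ry":0,"rz":0,"fingers":-1},{"x":0,"y":0,"z":0.82,"rx":0,"ry":0,"rz":0,"fingers":-1},{"x":0,"y":0,"z":0.82,"rx":0,"ry":0,"rz":0,"fingers":-1}]}}

```text
time_s: 12.32
position: [0.497, -0.0091, 0.0225]
eef_rot: [-3.134, 0.222, 0.001]
force: [-0.5, -0.2, -1.3]
finger_gap: 0.117
grip_force: 59.1
```

>>> {"method": "drive_tool", "body": {"moves": [{"x":0,"y":0,"z":0.04,"rx":0,"ry":0,"rz":0,"fingers":-1},{"x":0,"y":0,"z":0.08,"rx":0,"ry":0,"rz":0,"fingers":-1},{"x":0,"y":0,"z":0.08,"rx":0,"ry":0,"rz":0,"fingers":-1},{"x":0,"y":0,"z":0.08,"rx":0,"ry":0,"rz":0,"fingers":-1}]}}

```text
time_s: 12.65
position: [0.4976, -0.0088, 0.0214]
eef_rot: [3.134, -0.221, 0.001]
force: [-3.1, 0.6, 4.9]
finger_gap: 0.121
grip_force: 59.9
```

On the floor. Now I feel for the fence (tool +y) in small steps.

>>> {"method": "drive_tool", "body": {"moves": [{"x":0,"y":0.05,"z":0,"rx":0,"ry":0,"rz":0,"fingers":-1},{"x":0,"y":0.1,"z":0,"rx":0,"ry":0,"rz":0,"fingers":-1},{"x":0,"y":0.15,"z":0,"rx":0,"ry":0,"rz":0,"fingers":-1},{"x":0,"y":0.15,"z":0,"rx":0,"ry":0,"rz":0,"fingers":-1}]}}

```text
time_s: 12.98
position: [0.4976, -0.0107, 0.0216]
eef_rot: [-3.132, 0.22, -0.003]
force: [-1.6, 4.2, 6.2]
finger_gap: 0.119
grip_force: 60.1
```

>>> {"method": "drive_tool", "body": {"moves": [{"x":0,"y":0.04,"z":0,"rx":0,"ry":0,"rz":0,"fingers":-1},{"x":0,"y":0.08,"z":0,"rx":0,"ry":0,"rz":0,"fingers":-1},{"x":0,"y":0.08,"z":0,"rx":0,"ry":0,"rz":0,"fingers":-1}]}}

```text
time_s: 13.23
position: [0.4973, -0.0133, 0.0215]
eef_rot: [-3.132, 0.22, -0.003]
force: [-1.4, 4.9, 7.3]
finger_gap: 0.116
grip_force: 60.2
```

>>> {"method": "drive_tool", "body": {"moves": [{"x":0,"y":0.05,"z":-0.03,"rx":0,"ry":0,"rz":0,"fingers":-1},{"x":0,"y":0.1,"z":-0.03,"rx":0,"ry":0,"rz":0,"fingers":-1},{"x":0,"y":0.1,"z":-0.03,"rx":0,"ry":0,"rz":0,"fingers":-1}]}}

```text
time_s: 13.48
position: [0.4964, -0.0165, 0.0217]
eef_rot: [-3.133, 0.221, -0.001]
force: [0.1, 5.1, 2.6]
finger_gap: 0.121
grip_force: 59.7
```

>>> {"method": "drive_tool", "body": {"moves": [{"x":0,"y":0.05,"z":0,"rx":0,"ry":0,"rz":0,"fingers":-1},{"x":0,"y":0.1,"z":0,"rx":0,"ry":0,"rz":0,"fingers":-1},{"x":0,"y":0.1,"z":0,"rx":0,"ry":0,"rz":0,"fingers":-1}]}}

```text
time_s: 13.73
position: [0.4964, -0.0169, 0.0218]
eef_rot: [-3.131, 0.219, -0.002]
force: [-1.2, 8.9, 4.6]
finger_gap: 0.119
grip_force: 60.1
```

The fence is felt at 9 N. I back off slightly and slide along it.

>>> {"method": "drive_tool", "body": {"moves": [{"x":0.3,"y":-0.05,"z":0,"rx":0,"ry":0,"rz":0,"fingers":-1},{"x":0.6,"y":-0.05,"z":0,"rx":0,"ry":0,"rz":0,"fingers":-1},{"x":0.9,"y":-0.05,"z":0,"rx":0,"ry":0,"rz":0,"fingers":-1},{"x":1.2,"y":-0.05,"z":0,"rx":0,"ry":0,"rz":0,"fingers":-1},{"x":1.5,"y":-0.05,"z":0,"rx":0,"ry":0,"rz":0,"fingers":-1},{"x":1.8,"y":-0.05,"z":0,"rx":0,"ry":0,"rz":0,"fingers":-1},{"x":2,"y":-0.05,"z":0,"rx":0,"ry":0,"rz":0,"fingers":-1},{"x":2,"y":-0.05,"z":0,"rx":0,"ry":0,"rz":0,"fingers":-1}]}}

```text
time_s: 14.4
position: [0.5404, -0.0222, 0.0214]
eef_rot: [-3.133, 0.218, 0.014]
force: [-13.4, 9.2, 18.5]
finger_gap: 0.117
grip_force: 61.8
```

```bash
cat > ptr.py <<'E'
from h import *
# pointer: red tip on the scale plate & green tab in both views -> mill coords and angle about pivot
def look():
    o=get_obs();print('t',o['time_s'],'tcp mill',mill(o['position']),'F',np.array(o['force']).round(1))
    for n,(x0,y0,x1,y1) in(('top',(335,115,380,165)),('side',(350,200,410,245))):
        q=snap(n);im=q['pixels'][y0:y1,x0:x1];h=cv2.cvtColor(im,cv2.COLOR_BGR2HSV).astype(int)
        out={}
        for nm,mk,z in(('tab',(h[...,0]>40)&(h[...,0]<85)&(h[...,1]>80),.021),('red',((h[...,0]<8)|(h[...,0]>170))&(h[...,1]>90),.024)):
            v,u=np.nonzero(mk)
            if len(u)<3: out[nm]=None;continue
            w=h[v,u,1].astype(float);m=mill(onz(q,np.c_[u+x0,v+y0],z));d=m[:,:2]-[53,56]
            c=np.average(d,axis=0,weights=w);r=np.hypot(*d.T);a=np.arctan2(d[:,0],d[:,1])
            out[nm]=(len(u),np.average(a,weights=w).round(4),np.average(r,weights=w).round(1),r.min().round(0),r.max().round(0))
        print(n,out, 'err',None if None in out.values() else (out['tab'][1]-out['red'][1]).round(4))
if __name__=='__main__': look()
E
python3 ptr.py
```

```text
t 14.4 tcp mill [[-63.6  13.1  21.4]] F [-13.4   9.2  18.5]
top {'tab': (25, np.float64(-0.0322), np.float64(153.5), np.float64(145.0), np.float64(162.0)), 'red': (3, np.float64(-0.2024), np.float64(132.3), np.float64(130.0), np.float64(135.0))} err 0.1702
side {'tab': (15, np.float64(-0.0492), np.float64(156.6), np.float64(148.0), np.float64(165.0)), 'red': None} err None
```

>>> {"method": "drive_tool", "body": {"moves": [{"x":0,"y":-0.04,"z":-0.06,"rx":0,"ry":0,"rz":0,"fingers":-1},{"x":0,"y":-0.04,"z":-0.06,"rx":0,"ry":0,"rz":0,"fingers":-1},{"x":0,"y":-0.04,"z":-0.06,"rx":0,"ry":0,"rz":0,"fingers":-1}]}}

```text
time_s: 14.75
position: [0.5435, -0.0231, 0.0223]
eef_rot: [-3.133, 0.22, 0.005]
force: [-3.1, 6.0, 1.6]
finger_gap: 0.12
grip_force: 59.6
```

```bash
sed -i 's/(h\[...,1\]>90),.024/(h[...,1]>70)\&(h[...,2]>70),.024/' ptr.py; python3 - <<'E'
from ptr import *
look()
q=snap('side');h=cv2.cvtColor(q['pixels'],cv2.COLOR_BGR2HSV)
for v in range(208,222,1): print(v,[tuple(int(k) for k in h[v,u]) for u in range(358,374,2)])
E
```

```text
t 14.75 tcp mill [[-60.4  12.6  22.3]] F [-3.1  6.   1.6]
top {'tab': (25, np.float64(-0.0322), np.float64(153.5), np.float64(145.0), np.float64(162.0)), 'red': (3, np.float64(-0.2024), np.float64(132.3), np.float64(130.0), np.float64(135.0))} err 0.1702
side {'tab': (15, np.float64(-0.0492), np.float64(156.7), np.float64(148.0), np.float64(165.0)), 'red': None} err None
208 [(15, 36, 168), (15, 55, 152), (16, 63, 207), (18, 61, 226), (24, 63, 221), (53, 111, 211), (50, 100, 221), (24, 60, 231)]
209 [(15, 38, 161), (16, 49, 140), (17, 61, 160), (17, 62, 205), (22, 56, 222), (57, 125, 190), (58, 126, 220), (31, 62, 223)]
210 [(14, 36, 157), (13, 40, 135), (15, 51, 119), (17, 54, 178), (21, 41, 238), (50, 95, 170), (60, 144, 202), (38, 69, 223)]
211 [(13, 38, 153), (15, 42, 135), (12, 44, 99), (17, 54, 157), (21, 29, 251), (29, 59, 187), (56, 122, 170), (34, 63, 221)]
212 [(14, 37, 137), (11, 43, 126), (12, 48, 91), (17, 61, 147), (23, 25, 255), (22, 46, 243), (34, 63, 189), (25, 46, 240)]
213 [(14, 43, 118), (13, 44, 109), (12, 58, 88), (12, 73, 143), (24, 28, 255), (24, 24, 255), (22
[... 305 characters left out ...]
13, 65, 83), (14, 71, 165), (7, 111, 225), (14, 70, 251), (22, 27, 252), (25, 22, 253)]
217 [(14, 66, 93), (12, 65, 86), (14, 67, 95), (17, 60, 212), (12, 82, 219), (9, 80, 236), (20, 34, 244), (23, 27, 252)]
218 [(13, 67, 92), (13, 74, 83), (16, 67, 115), (22, 48, 244), (20, 54, 238), (11, 66, 208), (19, 31, 238), (24, 24, 252)]
219 [(12, 64, 87), (16, 72, 81), (17, 61, 146), (23, 28, 255), (23, 33, 251), (15, 54, 183), (20, 32, 233), (23, 18, 254)]
220 [(13, 74, 83), (13, 72, 82), (18, 62, 185), (27, 20, 255), (25, 22, 255), (18, 59, 208), (18, 43, 220), (22, 18, 254)]
221 [(12, 68, 83), (13, 73, 87), (18, 63, 219), (28, 15, 255), (26, 16, 255), (21, 44, 244), (16, 52, 207), (19, 25, 247)]
```

```bash
cat > ptr.py <<'E'
from h import *
def look():
    o=get_obs();print('t',round(o['time_s'],2),'tcp mill',mill(o['position']),'F',np.array(o['force']).round(1))
    for n in('top','side'):
        q=snap(n);im=q['pixels'].astype(float);v,u=np.mgrid[100:260,330:430];v=v.ravel();u=u.ravel()
        B,G,Rd=im[v,u].T;res=[]
        for w0,z,r0,r1,th in((Rd-G,.024,118,146,22),(G-Rd,.021,140,168,5)):
            m=mill(onz(q,np.c_[u,v],z));d=m[:,:2]-[53,56];r=np.hypot(*d.T)
            ok=(m[:,0]>9)&(m[:,0]<100)&(m[:,1]>142)&(m[:,1]<222)&(r>r0)&(r<r1)
            w=np.clip(w0-th,0,None)*ok
            a=np.arctan2(d[:,0],d[:,1]);k=w>0
            res+= [(int(k.sum()),round(np.average(a[k],weights=w[k]),4),round(np.average(r[k],weights=w[k]),1))] if k.any() else [None]
        print(n,'ptr',res[0],'tab',res[1],'to go',None if None in res else round(res[1][1]-res[0][1],4))
if __name__=='__main__': look()
E
python3 ptr.py
```

```text
t 14.9 tcp mill [[-60.4  12.6  22.3]] F [-3.5  5.9  2.1]
top ptr (26, np.float64(-0.1946), np.float64(128.2)) tab (37, np.float64(-0.0314), np.float64(153.6)) to go 0.1632
side ptr (13, np.float64(-0.2178), np.float64(125.7)) tab (19, np.float64(-0.0475), np.float64(156.9)) to go 0.1703
```

>>> {"method": "drive_tool", "body": {"moves": [{"x":0.2,"y":0,"z":0,"rx":0,"ry":0,"rz":0,"fingers":-1},{"x":0.4,"y":0,"z":0,"rx":0,"ry":0,"rz":0,"fingers":-1},{"x":0.6,"y":0,"z":0,"rx":0,"ry":0,"rz":0,"fingers":-1},{"x":0.8,"y":0,"z":0,"rx":0,"ry":0,"rz":0,"fingers":-1},{"x":1,"y":0,"z":0,"rx":0,"ry":0,"rz":0,"fingers":-1},{"x":1,"y":0,"z":0,"rx":0,"ry":0,"rz":0,"fingers":-1},{"x":1,"y":0,"z":0,"rx":0,"ry":0,"rz":0,"fingers":-1}]}}

```text
time_s: 15.58
position: [0.5687, -0.0265, 0.0222]
eef_rot: [-3.132, 0.22, 0.005]
force: [-2.5, 4.7, 0.7]
finger_gap: 0.117
grip_force: 59.4
```

```bash
python3 ptr.py
```

```text
t 15.58 tcp mill [[-34.9  12.6  22.2]] F [-2.5  4.7  0.7]
top ptr (27, np.float64(-0.1947), np.float64(128.3)) tab (37, np.float64(-0.0314), np.float64(153.5)) to go 0.1633
side ptr None tab None to go None
```

>>> {"method": "drive_tool", "body": {"moves": [{"x":0.12,"y":0,"z":0,"rx":0,"ry":0,"rz":0,"fingers":-1},{"x":0.24,"y":0,"z":0,"rx":0,"ry":0,"rz":0,"fingers":-1},{"x":0.36,"y":0,"z":0,"rx":0,"ry":0,"rz":0,"fingers":-1},{"x":0.48,"y":0,"z":0,"rx":0,"ry":0,"rz":0,"fingers":-1},{"x":0.48,"y":0,"z":0,"rx":0,"ry":0,"rz":0,"fingers":-1},{"x":0.48,"y":0,"z":0,"rx":0,"ry":0,"rz":0,"fingers":-1}]}}

```text
time_s: 16.18
position: [0.5757, -0.0272, 0.0219]
eef_rot: [-3.133, 0.219, 0.018]
force: [-13.9, 7.7, 12.5]
finger_gap: 0.118
grip_force: 61.0
```

```bash
python3 ptr.py
```

```text
t 16.18 tcp mill [[-27.9  12.9  21.9]] F [-13.9   7.7  12.5]
top ptr (31, np.float64(-0.1549), np.float64(127.5)) tab (37, np.float64(-0.0314), np.float64(153.5)) to go 0.1235
side ptr None tab None to go None
```

>>> {"method": "drive_tool", "body": {"moves": [{"x":0.1,"y":0,"z":0,"rx":0,"ry":0,"rz":0,"fingers":-1},{"x":0.2,"y":0,"z":0,"rx":0,"ry":0,"rz":0,"fingers":-1},{"x":0.3,"y":0,"z":0,"rx":0,"ry":0,"rz":0,"fingers":-1},{"x":0.4,"y":0,"z":0,"rx":0,"ry":0,"rz":0,"fingers":-1},{"x":0.4,"y":0,"z":0,"rx":0,"ry":0,"rz":0,"fingers":-1},{"x":0.4,"y":0,"z":0,"rx":0,"ry":0,"rz":0,"fingers":-1}]}}

```text
time_s: 16.78
position: [0.5841, -0.0282, 0.0217]
eef_rot: [-3.134, 0.218, 0.022]
force: [-17.9, 8.6, 15.4]
finger_gap: 0.116
grip_force: 61.4
```

```bash
python3 ptr.py
```

```text
t 16.78 tcp mill [[-19.5  13.   21.7]] F [-17.9   8.6  15.4]
top ptr (34, np.float64(-0.0886), np.float64(126.6)) tab (37, np.float64(-0.0314), np.float64(153.6)) to go 0.0572
side ptr None tab None to go None
```

>>> {"method": "drive_tool", "body": {"moves": [{"x":0.08,"y":0,"z":0,"rx":0,"ry":0,"rz":0,"fingers":-1},{"x":0.16,"y":0,"z":0,"rx":0,"ry":0,"rz":0,"fingers":-1},{"x":0.22,"y":0,"z":0,"rx":0,"ry":0,"rz":0,"fingers":-1},{"x":0.22,"y":0,"z":0,"rx":0,"ry":0,"rz":0,"fingers":-1},{"x":0.22,"y":0,"z":0,"rx":0,"ry":0,"rz":0,"fingers":-1}]}}

```text
time_s: 17.3
position: [0.5888, -0.0288, 0.0217]
eef_rot: [-3.134, 0.218, 0.024]
force: [-19.8, 8.6, 16.7]
finger_gap: 0.113
grip_force: 61.5
```

```bash
python3 ptr.py
```

```text
t 17.3 tcp mill [[-14.7  13.   21.7]] F [-19.8   8.6  16.7]
top ptr (32, np.float64(-0.0549), np.float64(128.1)) tab (37, np.float64(-0.0314), np.float64(153.6)) to go 0.0235
side ptr None tab None to go None
```

>>> {"method": "drive_tool", "body": {"moves": [{"x":0.06,"y":0,"z":0,"rx":0,"ry":0,"rz":0,"fingers":-1},{"x":0.13,"y":0,"z":0,"rx":0,"ry":0,"rz":0,"fingers":-1},{"x":0.13,"y":0,"z":0,"rx":0,"ry":0,"rz":0,"fingers":-1},{"x":0.13,"y":0,"z":0,"rx":0,"ry":0,"rz":0,"fingers":-1}]}}

```text
time_s: 17.73
position: [0.5917, -0.0291, 0.0217]
eef_rot: [-3.134, 0.218, 0.025]
force: [-20.5, 8.3, 17.3]
finger_gap: 0.121
grip_force: 61.6
```

```bash
python3 ptr.py
```

```text
t 17.73 tcp mill [[-11.8  13.1  21.7]] F [-20.5   8.3  17.3]
top ptr (32, np.float64(-0.0327), np.float64(127.6)) tab (37, np.float64(-0.0315), np.float64(153.6)) to go 0.0012
side ptr (1, np.float64(0.322), np.float64(133.4)) tab None to go None
```

The pointer is at the tab. I ease the push, then let go with a small opening.

>>> {"method": "drive_tool", "body": {"moves": [{"x":-0.06,"y":-0.04,"z":-0.02,"rx":0,"ry":0,"rz":0,"fingers":-1},{"x":-0.12,"y":-0.04,"z":-0.04,"rx":0,"ry":0,"rz":0,"fingers":-1},{"x":-0.12,"y":-0.04,"z":-0.04,"rx":0,"ry":0,"rz":0,"fingers":-1},{"x":-0.12,"y":-0.04,"z":-0.04,"rx":0,"ry":0,"rz":0,"fingers":-1}]}}

```text
time_s: 18.17
position: [0.5919, -0.0293, 0.0219]
eef_rot: [-3.134, 0.219, 0.016]
force: [-10.5, 6.2, 2.7]
finger_gap: 0.119
grip_force: 59.7
```

```bash
python3 ptr.py
```

```text
t 18.17 tcp mill [[-11.6  13.   21.9]] F [-10.5   6.2   2.7]
top ptr (32, np.float64(-0.0322), np.float64(127.4)) tab (37, np.float64(-0.0315), np.float64(153.5)) to go 0.0007
side ptr (2, np.float64(0.3233), np.float64(141.5)) tab None to go None
```

>>> {"method": "drive_tool", "body": {"moves": [{"x":-0.08,"y":-0.06,"z":0,"rx":0,"ry":0,"rz":0,"fingers":-1},{"x":-0.08,"y":-0.06,"z":0,"rx":0,"ry":0,"rz":0,"fingers":-1},{"x":-0.08,"y":-0.06,"z":0,"rx":0,"ry":0,"rz":0,"fingers":-0.8},{"x":-0.08,"y":-0.06,"z":0,"rx":0,"ry":0,"rz":0,"fingers":-0.65},{"x":-0.08,"y":-0.06,"z":0,"rx":0,"ry":0,"rz":0,"fingers":-0.5},{"x":-0.08,"y":-0.06,"z":0,"rx":0,"ry":0,"rz":0,"fingers":-0.5},{"x":-0.08,"y":-0.06,"z":0,"rx":0,"ry":0,"rz":0,"fingers":-0.5}]}}

```text
time_s: 18.85
position: [0.5971, -0.0303, 0.0244]
eef_rot: [3.133, -0.224, 0.003]
force: [1.3, -0.1, 0.7]
finger_gap: 0.248
grip_force: 0.0
```

```bash
python3 ptr.py
```

```text
t 18.85 tcp mill [[-6.4 12.6 24.4]] F [ 1.3 -0.1  0.7]
top ptr (32, np.float64(-0.0325), np.float64(127.6)) tab (37, np.float64(-0.0314), np.float64(153.5)) to go 0.0011
side ptr (2, np.float64(0.3483), np.float64(131.2)) tab None to go None
```

Released, and the pointer stayed put. I retreat straight up.

>>> {"method": "drive_tool", "body": {"moves": [{"x":0,"y":0,"z":-0.5,"rx":0,"ry":0,"rz":0,"fingers":-0.4},{"x":0,"y":0,"z":-1.2,"rx":0,"ry":0,"rz":0,"fingers":-0.4},{"x":0,"y":0,"z":-2.2,"rx":0,"ry":0,"rz":0,"fingers":-0.4},{"x":0,"y":0,"z":-3.4,"rx":0,"ry":0,"rz":0,"fingers":-0.4},{"x":0,"y":0,"z":-4.6,"rx":0,"ry":0,"rz":0,"fingers":-0.4},{"x":0,"y":0,"z":-5,"rx":0,"ry":0,"rz":0,"fingers":-0.4},{"x":0,"y":0,"z":-5,"rx":0,"ry":0,"rz":0,"fingers":-0.4},{"x":0,"y":0,"z":-5,"rx":0,"ry":0,"rz":0,"fingers":-0.4}]}}

```text
time_s: 19.62
position: [0.5964, -0.0296, 0.1498]
eef_rot: [3.133, -0.222, 0.003]
force: [-0.6, -0.3, -0.6]
finger_gap: 0.299
grip_force: 0.0
```

```bash
python3 - <<'E'
from ptr import *
look()
s=snap('side');m=cv2.inRange(cv2.cvtColor(s['pixels'],cv2.COLOR_BGR2HSV),(3,150,60),(17,255,255))[195:290,290:440]
k=max(cv2.findContours(m,0,1)[0],key=cv2.contourArea);q=cv2.approxPolyDP(k,1.5,True)[:,0]+[290,195];print(q.tolist());print(mill(onz(s,q,.032)).tolist())
E
```

```text
t 19.62 tcp mill [[ -7.1  13.3 149.8]] F [-0.6 -0.3 -0.6]
top ptr (31, np.float64(-0.0329), np.float64(127.5)) tab (37, np.float64(-0.0314), np.float64(153.5)) to go 0.0015
side ptr (15, np.float64(-0.0625), np.float64(129.4)) tab (16, np.float64(-0.0485), np.float64(157.9)) to go 0.014
[[357, 258], [358, 260], [413, 254], [415, 252], [409, 249], [406, 250], [409, 251], [408, 253], [399, 254], [400, 250], [404, 250], [384, 248], [382, 245], [384, 233], [379, 232], [369, 234], [368, 246], [358, 247]]
[[-46.0, -4.2, 32.0], [-45.9, -11.2, 32.0], [64.9, -11.5, 32.0], [71.5, -5.5, 32.0], [64.1, 7.1, 32.0], [56.9, 4.8, 32.0], [61.3, 0.2, 32.0], [56.7, -6.2, 32.0], [38.1, -6.3, 32.0], [45.2, 7.0, 32.0], [53.0, 5.5, 32.0], [16.5, 20.1, 32.0], [16.2, 31.7, 32.0], [36.0, 77.2, 32.0], [26.9, 83.4, 32.0], [3.3, 79.3, 32.0], [-12.7, 33.4, 32.0], [-33.5, 33.6, 32.0]]
```

```bash
python3 -c "
from station import job
print(job.sign_off())"
```

```text
the job is handed in; nothing more can be done
None
```

The job is handed in: the wedge is released along the fence, holding the arm by itself, with the pointer at the green tab to within about 2 mm by both cameras; no verdict came back, and that the wedge lies flat was judged only from the side-view outline.

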